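# Flux bottle back between the solder and the iron

## Robot

A 6-joint arm with a two-finger parallel gripper is mounted at the origin on the work surface. World frame = base frame: x ahead of the robot, y to its left, z up, the work surface at z = 0. Lengths are in mm, angles in rad, forces in N, time in s.
With the tool pointing down it reaches from about 400 to 825 mm from the base axis. Payload 7 kg.
Tool frame: the origin (TCP) lies at the very end of the fingers, on their centre line; the grasp point (between the pads) lies 19 mm behind it; z points along the fingers, y is the direction in which the jaws open and shut (so a half turn about z gives the same grasp; the last joint's range is limited). The gripper opens to 88 mm and grips with 3 to 60 N. Pads are 19 mm wide; open, the fingers measure 130 mm over their backs; the gripper's body (78 mm by 193 mm) begins 47 mm behind the grasp point.
Start: joints at [1.504, 0.359, 0.012, 0, -1.224, -0.288], TCP at [234.504, 632.932, 226.561] pointing down, gripper open.
Joint ranges: [-3.07, 3.07], [-1.43, 2.12], [-1.02, 1.25], [-3.03, 1.67], [-3.05, -0], [-3.03, 3.03]. Speed limits (rad/s): [2.39, 2.39, 3.01, 3.14, 3.14, 3.14].

## Interface

Orientations are given as a unit quaternion [x, y, z, w].
In Python, from plant import bot gives the robot as it stands. Calls block until the motion is done:
- bot.move_ptp(position, orientation): joint-space move of the TCP to a pose.
- bot.line_to(position, velocity=150, ori=None): straight line of the TCP; ori=None keeps the orientation; velocity is the mean speed in mm/s.
- bot.move_joints(angles): joint-space move.
- bot.move_gripper(opening, force=None): finger opening in mm; force is the grip in N (None keeps the last); returns when the fingers have stopped.
- bot.pause(seconds).
- bot.solve_ik(position, orientation): joint angles nearest the present ones, or None.
- bot.read_state(): the state.
- bot.camera(name): name is "side" or "top" or "wrist"; returns the picture (400x640x3 uint8, red, green, blue); there is no depth.
- bot.get_calibration(name): a dict with "fx", "fy", "cx", "cy" (pixels), "distortion" ([k1, k2, p1, p2, k3] as OpenCV has them; the pictures are not rectified), "view" (4x4, takes a point from world to camera coordinates); the wrist camera has in their place "T_tool_cam" (4x4, takes a point from camera to tool coordinates, whose origin is the TCP and whose axes are the flange's). Camera axes: x right, y up, looking along -z (the intrinsics and any distortion apply to the point x, -y, -z); pixel columns grow to the right and rows downward; lengths in mm; the calibration is good to about 2 mm. A picture is of the moment at which its call begins: read the wrist's pose just before it. get_calibration takes no time and is no camera call.
A pose or a line that the arm cannot do raises bot.Unreachable and nothing moves.
- bot.close_job(): hands the job in, once; it reports no verdict.
The state is a dict: "t": time; "joint_pos": joint angles; "qvel": joint speeds; "tau": joint torques, N m; "tcp_pos": TCP position; "eef_rot": TCP orientation; "contact_force": force on the tool from outside, world axes, zero at the start; "moment": the same for the moment, N m; "width": finger opening in mm.
Only numpy, scipy, OpenCV 4.12 (cv2) and the standard library are available. Lean on these libraries where they do the work, as an engineer would, in place of code of your own. Each camera call takes 0.05 s, during which the arm holds its last target.

## Task

Put the flux bottle (the small one with the thin pointed nozzle) between the solder-spool stand and the soldering-iron stand, so that it stands upright on the bench midway between them, in one straight row with the centres of their bases. Set it down rather than letting it fall, and leave the two stands where they are.

Things in the scene. Friction and masses are not known exactly. Their poses are not given: they have to be found in the camera images.
- flux_bottle: White round bottle, 36 mm wide, sides straight to 50 mm up, then a shoulder and a thin pointed grey nozzle, tip 84 mm up; about 60 g, upright. Origin: centre of its underside, z up. It stands in a loose row nearest the robot with two flat-capped containers of like width, a 44 mm tall jar and a 126 mm tall bottle, in any order, centres at least 125 mm apart along y.
- spool_stand: Solder-spool stand, loose, 0.9 kg: flat dark grey base 110 (x) by 90 (y) by 10 mm, two upright cheeks 95 mm tall and between them a reel of solder 62 mm in diameter on an axle along y, its top 106 mm up. Origin: centre of the underside of the base, x away from the robot, z up.
- iron_stand: Soldering-iron stand, loose, 0.8 kg: black base 120 (x) by 90 (y) by 26 mm, pad in front, iron in a holder behind, its handle sloping up towards the robot to 180 mm. Origin: centre of the base's underside, x away from the robot, z up. The stands face the same way in a row along their y axes, either one on the left, centres 272 to 288 mm apart, the gap empty.
There are look-alikes about, which are no part of the job. Leave any orange look-alike of the flux_bottle alone. Of the things that look like the iron_stand, take the one that is farthest to the robot's right at the start.

How it is judged (in metres and radians):
At the end, for the whole second after the job is handed in: The flux bottle stands upright (within 8 degrees) and still on the bench, its centre at most 160 mm from the centre of each stand's base (so within about 15 mm of midway) and within 20 mm of the line through the two centres (horizontal distance between flux_bottle and spool_stand below 0.16 m and horizontal distance between flux_bottle and iron_stand below 0.16 m and x of flux_bottle in the frame of spool_stand between -0.02 and 0.02 m and x of flux_bottle in the frame of iron_stand between -0.02 and 0.02 m and angle between flux_bottle's own z axis and vertical below 0.15 rad and height (world z) of flux_bottle below 0.006 m and linear speed of flux_bottle below 0.02 m/s); the robot touches nothing.
It fails at once if a stand is moved by more than 20 mm (distance of any of spool_stand, iron_stand from where it was at the start of the episode above 0.02 m).
It fails at once if the flux bottle falls freely, its underside more than 25 mm above the bench (height (world z) of flux_bottle above 0.025 m and contact force between flux_bottle and anything else below 0.01 N).
It also fails if it takes over 35 s, if anything falls off the work surface, if the arm or the gripper's body presses on something with over 40 N, if the wrist force passes 120 N, or if a joint passes its speed limit or range.

## Working session

There is one attempt and no reset: what is moved stays moved. The work goes in short steps, each a Python script; the robot and the scene stay as the last script left them, time stands still between calls to the robot, and variables do not carry over. Pictures are saved under pics/ and viewed, and the job is handed in when it is done.

```bash
mkdir -p pics; ls
python3 - <<'E'
from plant import bot
import cv2,json
s=bot.read_state(); print(s)
for n in("top","side","wrist"):
    im=bot.camera(n); cv2.imwrite(f"pics/{n}0.png",im[:,:,::-1]); print(n,bot.get_calibration(n))
E
```

```text
pics
{'t': 0.0, 'joint_pos': array([ 1.50407503e+00,  3.59360429e-01,  1.10403425e-02, -3.23568134e-04,
       -1.22409183e+00, -2.88099563e-01]), 'qvel': array([ 0.0003868 , -0.00027619,  0.00079657,  0.00112891, -0.00016674,
       -0.00148566]), 'tau': array([ 1.59335134e-03, -5.82718921e+01,  2.93041956e+01,  6.99727044e+00,
        7.03483616e-03, -1.49113962e-04]), 'tcp_pos': array([234.37480755, 632.47682042, 225.63652606]), 'eef_rot': array([ 9.84293946e-01, -1.76535414e-01, -6.19503755e-05,  8.19655640e-04]), 'contact_force': array([ 0.26767452, -0.34234811,  0.76094259]), 'moment': array([-0.03045043, -0.00447725,  0.012346  ]), 'width': 87.68752280734094}
top {'fx': 437.13403739014626, 'fy': 437.13403739014626, 'cx': 327.1165310931802, 'cy': 205.072892049257, 'distortion': array([0.0045284, 0.       , 0.       , 0.       , 0.       ]), 'view': array([[-2.77299656e-02, -9.99414466e-01, -2.00443007e-02,
         6.16046478e+01],
       [ 9.86748232e-01, -3.05745006e-02,  1.59352211e-01,
        -5.77996640e+02],
       [-1.59871749e-01, -1.53598469e-02,  9.87018287e-01,
    
[... 495 characters left out ...]
240883e-01,  4.82403401e-01,  7.79162495e-01,
        -6.71649126e+02],
       [ 0.00000000e+00,  0.00000000e+00,  0.00000000e+00,
         1.00000000e+00]])}
wrist {'fx': 291.0174164210872, 'fy': 291.0174164210872, 'cx': 316.9135213144317, 'cy': 200.27894320637205, 'distortion': array([0.0070599, 0.       , 0.       , 0.       , 0.       ]), 'T_tool_cam': array([[-3.63545219e-04,  9.50186883e-01,  3.11680534e-01,
         8.56064586e+01],
       [ 9.99999875e-01,  2.38471232e-04,  4.39401637e-04,
        -1.34768246e+00],
       [ 3.43186831e-04,  3.11680655e-01, -9.50186851e-01,
        -1.57979343e+02],
       [ 0.00000000e+00,  0.00000000e+00,  0.00000000e+00,
         1.00000000e+00]])}
```

View pics/top0.png

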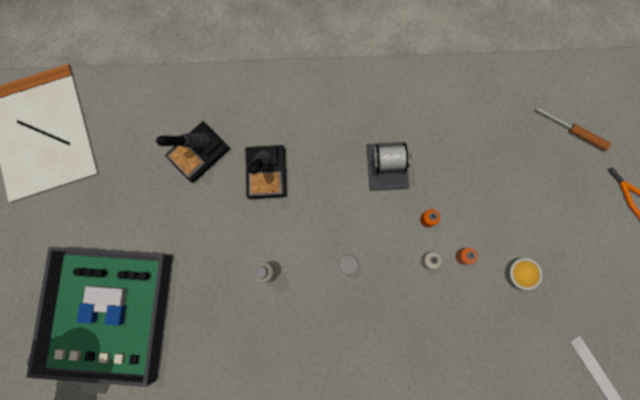

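View pics/side0.png

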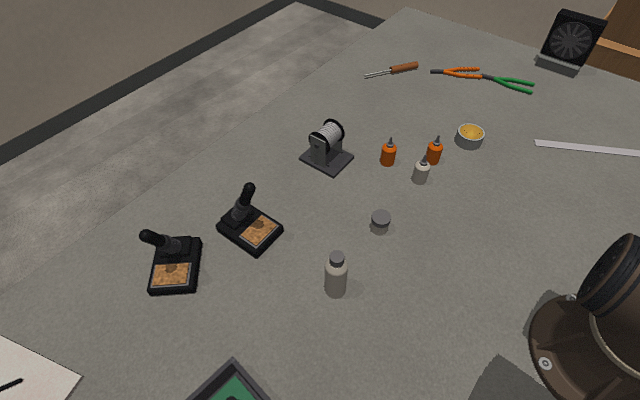

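View pics/wrist0.png

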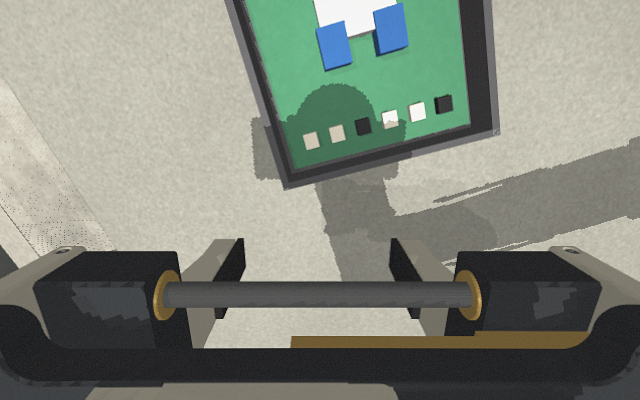

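Flux candidates in the top picture are the white bottle with a nozzle at (432,260), orange look-alikes at (431,217) and (468,256), the flat-capped jar at (348,264), and the tall bottle at (263,271). I choose the white one at (432,260), which is at (421,172) in the side view. Iron-stand candidates are (195,150) and (265,170); the one farther right is (265,170). The spool stand is at (389,165). Next come close crops to check these choices.

Run:
```python
import cv2,numpy as np
t=cv2.imread("pics/top0.png"); s=cv2.imread("pics/side0.png")
a=cv2.resize(t[135:210,235:425],None,fx=4,fy=4,interpolation=cv2.INTER_CUBIC)
b=cv2.resize(t[200:280,400:490],None,fx=3.3,fy=3.3,interpolation=cv2.INTER_CUBIC)
c=cv2.resize(s[125:195,370:460],None,fx=3.3,fy=3.3,interpolation=cv2.INTER_CUBIC)
o=np.zeros((300+max(b.shape[0],c.shape[0]),760,3),np.uint8); o[:300]=a; o[300:300+b.shape[0],:b.shape[1]]=b; o[300:300+c.shape[0],400:400+c.shape[1]]=c
cv2.imwrite("pics/crop0.png",o)
```

```text
(no output)
```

View pics/crop0.png

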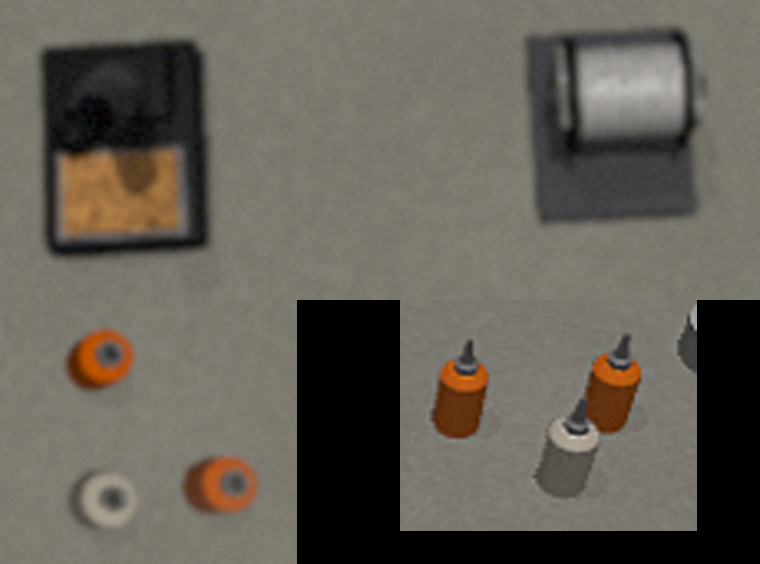

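The crops confirm the white round bottle with grey nozzle. The right iron stand has its pad at the front, and the spool stand's base is largely visible. Next I compute positions.

```bash
cat > h.py <<'E'
import cv2,numpy as np
from scipy.spatial.transform import Rotation as R
def K(c): return np.array([[c['fx'],0,c['cx']],[0,c['fy'],c['cy']],[0,0,1.]])
def ray(c,V,uv):
    p=cv2.undistortPoints(np.array([[uv]],float),K(c),np.array(c['distortion']))[0,0]
    d=np.array([p[0],-p[1],-1.]); Rm=V[:3,:3]
    return -Rm.T@V[:3,3], Rm.T@d
def plane(c,V,uv,z):
    o,d=ray(c,V,uv); return o+d*(z-o[2])/d[2]
def proj(c,V,P):
    q=V[:3,:3]@np.array(P,float)+V[:3,3]
    return cv2.projectPoints(np.array([[q[0],-q[1],-q[2]]]),np.zeros(3),np.zeros(3),K(c),np.array(c['distortion']))[0].ravel()
def tri(rs):
    A=np.zeros((3,3));b=np.zeros(3)
    for o,d in rs:
        d=d/np.linalg.norm(d);M=np.eye(3)-np.outer(d,d);A+=M;b+=M@o
    return np.linalg.solve(A,b)
def wview(s,c):
    T=np.eye(4);T[:3,:3]=R.from_quat(s['eef_rot']).as_matrix();T[:3,3]=s['tcp_pos']
    return np.linalg.inv(T@c['T_tool_cam'])
E
python3 - <<'E'
from plant import bot
from h import *
c=bot.get_calibration("top");V=c['view']
f=lambda u,v:((u+.5)/4-.5+235,(v+.5)/4-.5+135)
print("cam",ray(c,V,(320,200))[0].round())
iron=[plane(c,V,f(*p),26) for p in[(42,50),(198,42),(207,243),(50,250)]]
sp=[plane(c,V,f(*p),10) for p in[(528,36),(540,218),(694,212)]]
for n,P in(("iron",iron),("spool",sp)):
    print(n,np.round(P,0)[:,:2].tolist()," edges",[round(float(np.linalg.norm(P[i]-P[i-1]))) for i in range(len(P))])
# bottle: shoulder disc
im=bot.camera("top"); hsv=cv2.cvtColor(im,cv2.COLOR_RGB2HSV)
g=lambda u,v:((u+.5)/3.3-.5+400,(v+.5)/3.3-.5+200)
print("bottle shoulder (z50)",plane(c,V,g(107,200),50))
cs=bot.get_calibration("side");Vs=cs['view']
k=lambda u,v:((u+.5)/3.3-.5+370,(v+.5)/3.3-.5+125)
tip_t=g(113,495-300); tip_s=k(582-400,400-300)
print("tip tri",tri([ray(c,V,tip_t),ray(cs,Vs,tip_s)]), "side bottom ctr", plane(cs,Vs,k(163,185),0),"shoulder side",plane(cs,Vs,k(173,133),50))
E
```

```text
cam [428.  30. 986.]
iron [[723.0, 228.0], [724.0, 139.0], [608.0, 135.0], [607.0, 223.0]]  edges [116, 89, 117, 88]
spool [[726.0, -50.0], [619.0, -52.0], [620.0, -140.0]]  edges [139, 107, 87]
bottle shoulder (z50) [ 454.03873757 -174.02322382   50.        ]
tip tri [ 454.48448211 -171.02828707   84.35003156] side bottom ctr [ 449.62562945 -172.33538704    0.        ] shoulder side [ 453.60541701 -174.21631239   50.        ]
```

```bash
cat >> h.py <<'E'
def quat(a):  # tool y = -x rotated by a about z, z down
    Z=R.from_euler('z',a).as_matrix()
    return R.from_matrix(Z@np.array([[0,-1,0],[-1,0,0],[0,0,-1]],float)).as_quat()
E
python3 - <<'E'
from plant import bot
from h import *
c=bot.get_calibration("top");V=c['view']
print([plane(c,V,p,50).round() for p in[(431,217),(468,256)]])
q=quat(np.pi/4)
for P,a in(([454,-173,220],np.pi/4),([454,-173,23],np.pi/4),([669,43,120],0),([669,43,25],0)): print(bot.solve_ik(P,quat(a)))
bot.move_ptp([454,-173,220],q)
s=bot.read_state();im=bot.camera("wrist");print(s['t'],s['tcp_pos'],s['contact_force'])
np.savez("w1.npz",V=wview(s,bot.get_calibration("wrist")))
cv2.imwrite("pics/w1.png",im[:,:,::-1])
E
```

```text
[array([ 546., -178.,   50.]), array([ 461., -250.,   50.])]
[ 0.04175394  0.04812645 -0.40190329  0.         -1.12076659  0.74364422]
[ 4.17539406e-02  2.90898366e-01 -6.48004546e-01  4.44089210e-16
 -6.31893415e-01  7.43644223e-01]
[ 0.35434741  0.42946166 -0.13428474  0.         -1.00704993 -0.35434741]
[ 0.35434741  0.5274005  -0.22143517  0.         -0.82196066 -0.35434741]
3.1333 [ 454.36082976 -172.52768586  219.96069594] [-0.78972872  0.41011371  0.657614  ]
```

View pics/w1.png

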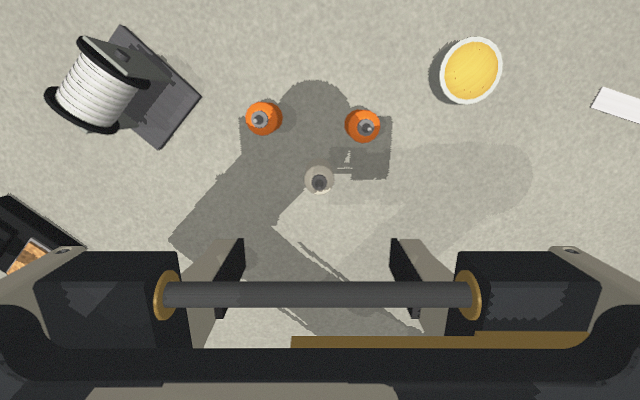

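The white bottle is at (318,180), its nozzle at (319,183), and the oranges are at (262,118) and (364,126). I refine the position from this view and view the crop.

Run:
```python
from plant import bot
from h import *
c=bot.get_calibration("wrist");V=np.load("w1.npz")["V"]
im=cv2.imread("pics/w1.png")
cv2.imwrite("pics/w1c.png",cv2.resize(im[150:215,280:360],None,fx=8,fy=8,interpolation=cv2.INTER_CUBIC))
for P in([454,-173,84],[454,-173,50],[454,-173,0]): print(P,proj(c,V,P))
```

```text
[454, -173, 84] [318.97233759 189.83538468]
[454, -173, 50] [318.7802375  181.70706763]
[454, -173, 0] [318.55622783 172.22720511]
```

View pics/w1c.png

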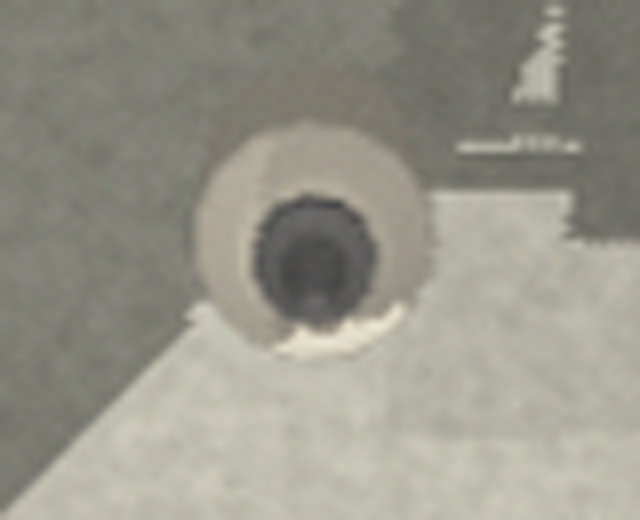

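Run:
```python
from h import *
im=cv2.imread("pics/w1.png"); s=cv2.imread("pics/side0.png")
a=cv2.resize(im[10:160,30:220],None,fx=2,fy=2,interpolation=cv2.INTER_CUBIC)
b=cv2.resize(s[110:270,205:365],None,fx=3.7,fy=3.7,interpolation=cv2.INTER_CUBIC)
cv2.imwrite("pics/c2a.png",cv2.resize(im[10:160,30:220],None,fx=4,fy=4,interpolation=cv2.INTER_CUBIC));cv2.imwrite("pics/c2b.png",b)
```

```text
(no output)
```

View pics/c2a.png

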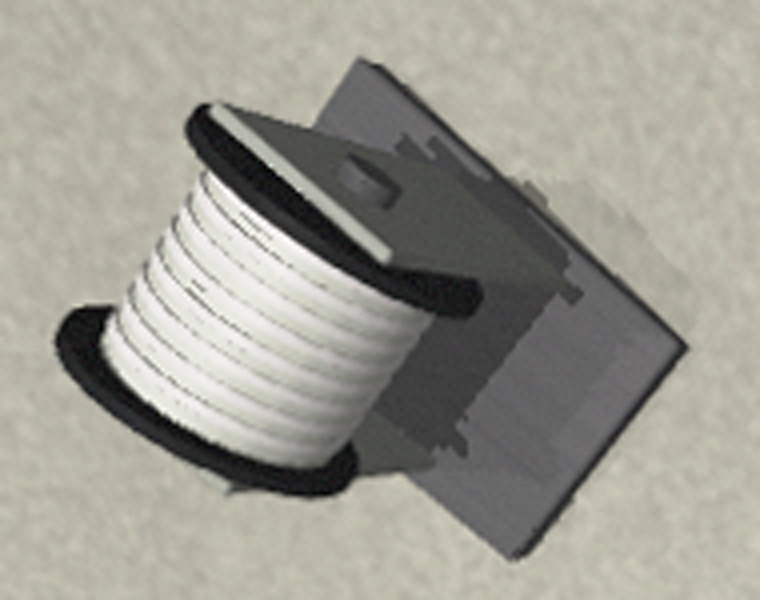

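View pics/c2b.png

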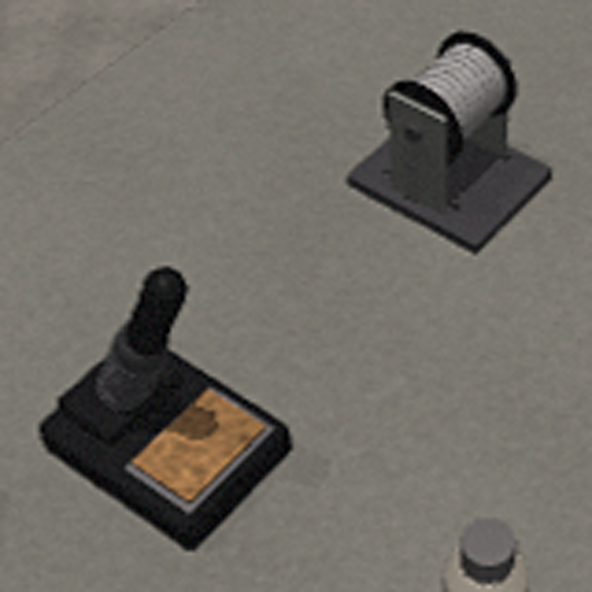

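The wrist crop shows three spool base corners. The side crop shows three base corners of each stand. I cast all of them to cross-check the top view.

Run:
```python
from plant import bot
from h import *
c=bot.get_calibration("wrist");V=np.load("w1.npz")["V"]
f=lambda u,v:((u+.5)/4-.5+30,(v+.5)/4-.5+10)
cs=bot.get_calibration("side");g=lambda u,v:((u+.5)/3.7-.5+205,(v+.5)/3.7-.5+110)
ct=bot.get_calibration("top");h=lambda u,v:((u+.5)/4-.5+235,(v+.5)/4-.5+135)
def rep(n,A,F,B,L,W):
    # A back corner, F shared front corner, B other front corner
    ctr=(A+B)/2; ex=(A-F)[:2]; ey=(F-B)[:2]
    print(n,"ctr",ctr[:2].round(1),"len",np.linalg.norm(ex).round(),np.linalg.norm(ey).round(),"yaw",np.arctan2(ex[1],ex[0]).round(3))
P=lambda p:plane(c,V,f(*p),10)
rep("wrist spool",P((358,58)),P((683,345)),P((515,555)),110,90)
P=lambda p:plane(cs,cs['view'],g(*p),10)
rep("side spool",P((348,182)),P((476,244)),P((551,172)),110,90)
P=lambda p:plane(cs,cs['view'],g(*p),26)
rep("side iron",P((42,430)),P((190,528)),P((291,436)),120,90)
P=lambda p:plane(ct,ct['view'],h(*p),10)
rep("top spool",P((528,36)),P((540,218)),P((694,212)),110,90)
P=lambda p:plane(ct,ct['view'],h(*p),26)
rep("top iron",P((42,50)),P((50,250)),P((207,243)),110,90)
```

```text
wrist spool ctr [674.4 -95.1] len 109.0 87.0 yaw 0.038
side spool ctr [668. -89.] len 103.0 84.0 yaw 0.078
side iron ctr [658.5 187.8] len 113.0 80.0 yaw 0.052
top spool ctr [673.2 -94.8] len 107.0 87.0 yaw 0.021
top iron ctr [665.2 181.8] len 116.0 88.0 yaw 0.041
```

Top and wrist agree on the spool at (674,-95). The iron is at (666,182), so they are 277 mm apart and the target is (670,43.5). The side view has the shortest edge lengths, so I give it less weight. Next I grasp.

Run:
```python
from plant import bot
from h import *
bot.move_gripper(64,12)
bot.line_to([455.2,-174.2,100],200)
bot.line_to([455.2,-174.2,23],80)
s=bot.read_state();print(s['t'],s['tcp_pos'],s['contact_force'])
bot.move_gripper(25,12)
s=bot.read_state();print(s['t'],s['width'],s['contact_force'])
bot.line_to([455.2,-174.2,33],40)
bot.line_to([455.2,-174.2,140],120)
s=bot.read_state();print(s['t'],s['width'],s['tcp_pos'],s['contact_force'])
for n in("wrist","side"): cv2.imwrite(f"pics/g_{n}.png",bot.camera(n)[:,:,::-1])
```

```text
5.6917 [ 455.60726776 -174.21915429   23.41426937] [-0.16149245 -0.04560019  0.86327189]
6.2667 35.43645044664986 [-0.51192408 -0.01033942  3.25873021]
7.7083 35.71380674701352 [ 454.60028396 -174.14025275  139.25108299] [-0.36511859 -0.59908042 -1.17755993]
```

View pics/g_wrist.png

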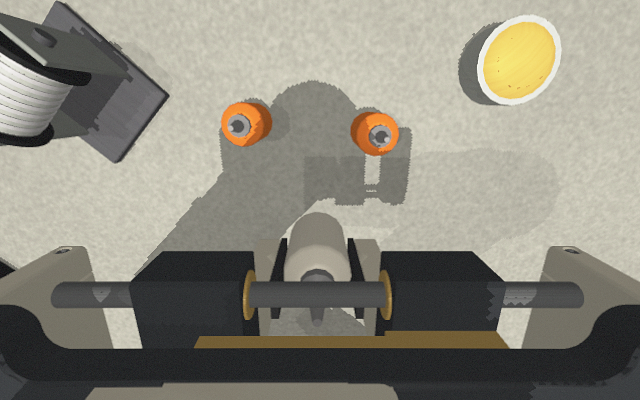

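View pics/g_side.png

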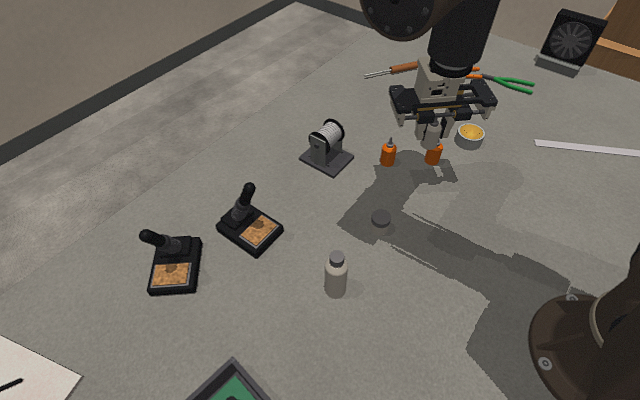

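Width is 35.5 mm, so the bottle is held. In the wrist picture its bottom rim edge is near (318,212) and its tip near (318,322). I check that against an upright prediction.

Run:
```python
from plant import bot
from h import *
c=bot.get_calibration("wrist");V=np.linalg.inv(c['T_tool_cam'])
for dz in (0,2):
  for n,P in(("base far rim",[18,0,23+dz]),("shoulder near ctr",[0,0,-27+dz]),("tip",[0,0,-61+dz])): print(n,proj(c,V,P).round(1))
```

```text
base far rim [319.3 211.2]
shoulder near ctr [319.9 277.3]
tip [320.7 324.3]
base far rim [319.2 210.1]
shoulder near ctr [319.9 275.1]
tip [320.6 320.9]
```

The prediction matches, so the bottle is upright in the grip. Next I carry it to the target.

Run:
```python
from plant import bot
from h import *
q=quat(0.03)
bot.line_to([560,-60,140],150,ori=quat(0.4))
bot.line_to([670,43.5,140],150,ori=q)
s=bot.read_state();print(s['t'],s['width'],s['tcp_pos'],s['contact_force'])
cv2.imwrite("pics/p_top.png",bot.camera("top")[:,:,::-1])
s=bot.read_state()
cv2.imwrite("pics/p_wrist.png",bot.camera("wrist")[:,:,::-1])
np.savez("w2.npz",V=wview(s,bot.get_calibration("wrist")))
```

```text
10.15 35.40052980117496 [669.48767666  43.00183064 140.01361156] [ 0.22586891  0.81087828 -1.32762916]
```

View pics/p_wrist.png

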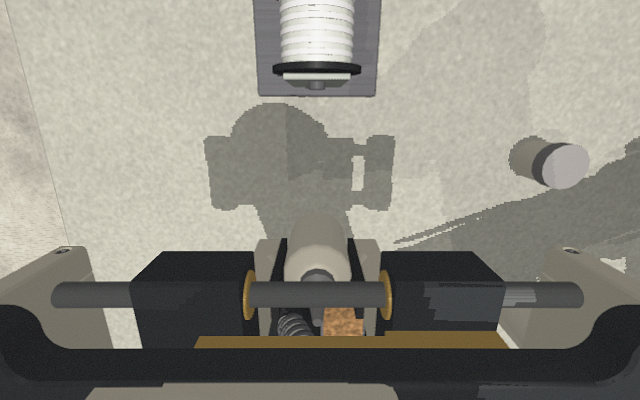

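View pics/p_top.png

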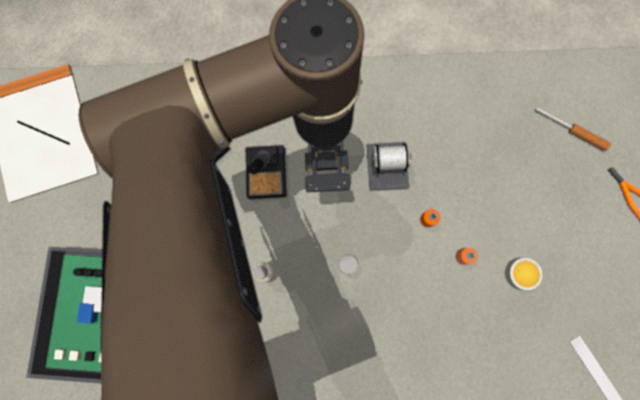

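The wrist picture shows the spool base's near edge running from (259,97) to (376,96), so I check it before lowering.

Run:
```python
from plant import bot
from h import *
c=bot.get_calibration("wrist");V=np.load("w2.npz")["V"]
a,b=plane(c,V,(259,97),10),plane(c,V,(376,96),10)
print(a,b,"mid",(a+b)/2, "expect", 674-45*.03*1, -95+45)
x0,y0=669.7,43.5
q=quat(0.03)
bot.line_to([x0,y0,45],120)
bot.line_to([x0,y0,26],40)
s=bot.read_state();print(s['t'],s['tcp_pos'],s['contact_force']); f0=s['contact_force'][2]
z=26
while z>21:
    z-=.7; bot.line_to([x0,y0,z],20); s=bot.read_state(); print(s['tcp_pos'][2].round(2),s['contact_force'].round(1),s['t'])
    if s['contact_force'][2]-f0>2.5: break
```

```text
[727.20225057 -46.16010134  10.        ] [618.24121986 -50.26336574  10.        ] mid [672.72173522 -48.21173354  10.        ] expect 672.65 -50
11.8167 [669.69150293  43.46497587  25.81582548] [-0.30368145 -0.10821539 -0.56731327]
25.42 [-0.1  0.5 -0.1] 12.0667
24.63 [-0.   0.2 -0.6] 12.3167
23.83 [-0.3 -0.5 -0.4] 12.5667
23.23 [-0.4 -0.6  0.2] 12.8167
23.18 [-1.3  0.2  4.5] 13.0667
```

Contact came at TCP z≈23.2, matching the grasp height. I release gently and retreat straight up.

Run:
```python
from plant import bot
from h import *
s=bot.read_state();p=s['tcp_pos']
bot.move_gripper(42); bot.move_gripper(64)
bot.line_to([669.7,43.5,60],60)
bot.line_to([669.7,43.5,180],150)
s=bot.read_state();print(s['t'],s['contact_force'])
np.savez("w3.npz",V=wview(s,bot.get_calibration("wrist")))
cv2.imwrite("pics/r_wrist.png",bot.camera("wrist")[:,:,::-1])
bot.line_to([560,43.5,230],200)
bot.move_ptp([430,-250,260],quat(0.03))
s=bot.read_state();print(s['t'])
for n in("top","side"): cv2.imwrite(f"pics/r_{n}.png",bot.camera(n)[:,:,::-1])
```

```text
15.8167 [-0.33498635  0.09373815 -1.10271112]
17.8417
```

View pics/r_wrist.png

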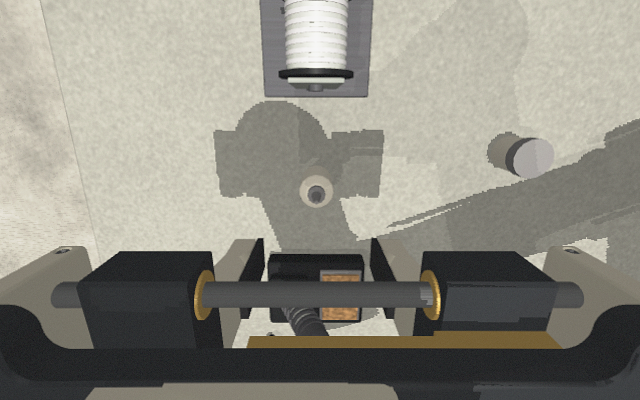

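View pics/r_top.png

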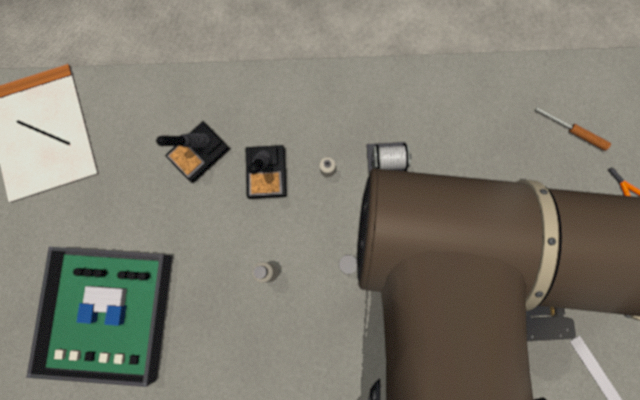

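View pics/r_side.png

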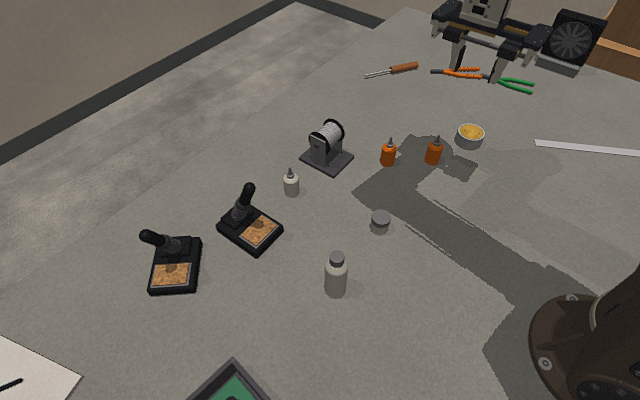

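The bottle stands at (327,166) in the top view and (290,183) in the side view, between the stands, which look unmoved. I check this numerically. The iron base's inner edge is also visible in the wrist view, from about (268,256) to (364,253).

Run:
```python
from plant import bot
from h import *
c=bot.get_calibration("wrist");V=np.load("w3.npz")["V"]
im=cv2.imread("pics/r_wrist.png"); 
t=cv2.imread("pics/r_top.png");s=cv2.imread("pics/r_side.png")
o=np.zeros((560,800,3),np.uint8)
o[:320,:640]=cv2.resize(im[170:250,240:400],None,fx=4,fy=4,interpolation=cv2.INTER_CUBIC)
o[320:560,:480]=cv2.resize(t[140:200,275:395],None,fx=4,fy=4,interpolation=cv2.INTER_CUBIC)
o[320:560,500:740]=cv2.resize(s[150:210,260:320],None,fx=4,fy=4,interpolation=cv2.INTER_CUBIC)
cv2.imwrite("pics/fin.png",o)
print("iron inner edge",plane(c,V,(268,256),26),plane(c,V,(364,253),26))
print("bottle wrist shoulder",plane(c,V,(316,191.5),50))
ct=bot.get_calibration("top");cs=bot.get_calibration("side")
for P in([670,43,84],[670,43,0],[670,43,50]):print(proj(ct,ct['view'],P),proj(cs,cs['view'],P),proj(c,V,P))
a=cv2.imread("pics/top0.png");d=cv2.absdiff(a,t).max(2);print("iron diff",d[140:205,240:290].max(),"spool unobstructed diff",d[135:165,366:412].max())
a=cv2.imread("pics/side0.png");d=cv2.absdiff(a,s).max(2);print("side diff iron",d[180:258,212:284].max(),"spool",d[118:176,298:356].max())
```

```text
iron inner edge [725.76411286 133.33302538  26.        ] [611.06791111 126.06337796  26.        ]
bottle wrist shoulder [670.75386117  44.1001096   50.        ]
[326.34804214 160.27315649] [288.68625114 166.38339019] [316.82505456 200.88490996]
[327.1384565  169.72788914] [291.14173159 191.21370046] [316.69743237 178.73224314]
[326.68437986 164.29636005] [289.72383838 176.87793203] [316.76517916 190.49157117]
iron diff 30 spool unobstructed diff 33
side diff iron 26 spool 24
```

View pics/fin.png

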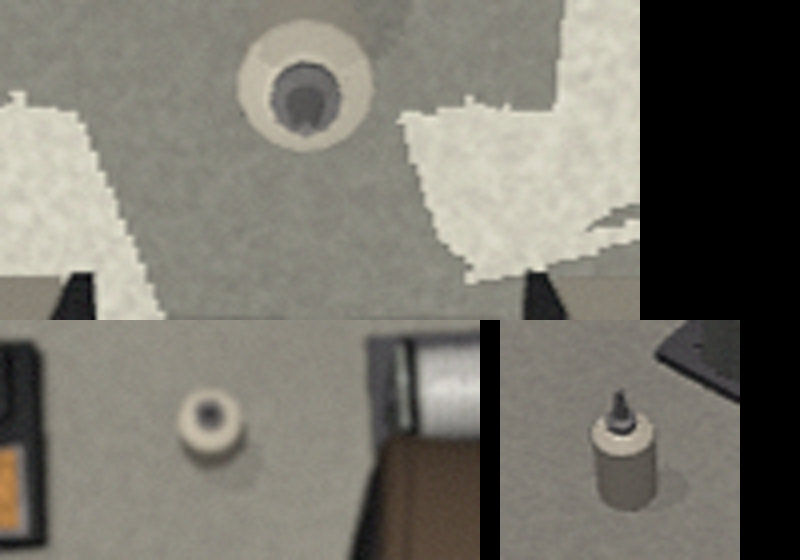

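Run:
```python
from plant import bot
print(bot.close_job(), bot.read_state()['t'])
```

```text
the job is handed in; nothing more can be done
the job is handed in; nothing more can be done
```

The flux bottle now stands upright between the spool stand and the iron stand, and the job was handed in at about 18 s of the 35 s.

I gripped the white nozzle bottle (35.5 mm measured between the fingers), carried it above everything and lowered it in small steps. I stopped at first bench contact (4.5 N), then released it and backed away.

**Position:** the last wrist view puts the bottle at (671, 44) mm. I measured the spool stand at (674, -95) and the iron stand at (666, 182), so the midpoint is (670, 43.5). The bottle is about 138 mm from each stand.

**Upright and stands unmoved:** the top and side pictures fit an upright bottle at that spot. Before-and-after differences around both stands were small (at most 33 of 255), so I saw no sign that they moved, though the arm hid part of the spool stand in the last top picture.

**Checks that disagreed:**
- The side camera's corner fits put the stands about 9 mm away from the top and wrist values. Its edge lengths came out too short, so I gave it less weight.
- A rough reading of the iron base's inner edge in the wrist picture was about 7 mm off in y, and I could not tell whether it was the top or bottom edge.

Either way the bottle stays within the 160 mm limit.

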